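# Prop open the lid of the slide incubation chamber

### The job

Raise the hinged lid of the slide incubation chamber by the crossbar of its prop rod, swing the rod down and lower its tip fully into the holding hole of the rail along the chamber's side, so that the rod alone holds the lid open; then let go. The hole's exact place along the rail is not known: feel for it with light pressure, do not force the rod onto the rail, never let the lid fall shut, and leave the labware around it where it stands.

Things in the scene. Friction and masses are not known exactly. Their poses are not given: they have to be found in the camera images.
- chamber: Fixed cream box, 240 (x) by 180 (y) by 100 mm high, with slides inside; origin at the centre of its underside on the bench, its x axis points from its front to its hinge side, y to its left side where the rod and rail are, z up. Place and yaw vary (yaw within 0.25 rad of the robot's). All coordinates below called chamber coordinates are in this frame, as (x, y, z) in mm.
- lid (a joint): Lid angle in rad: 0 shut, grows as the front edge rises, stop at 1.35. The cream lid (250 by 184 by 12 mm, about 0.4 to 0.8 kg) turns about a level hinge along chamber y through (120, 0, 100) and falls shut by its weight unless held (hinge damped, 0.5 N m s). It has no handle of its own.
- lid_hinge (a point): Point on the lid's hinge axis, chamber (120, 0, 100).
- rod (a joint): Prop rod angle relative to the lid, rad: 0 when the rod is parallel to the lid and points from the pivot towards the hinge side (chamber +x when shut); grows as the tip swings down away from the lid (same turning sense as the lid angle, so the rod points lid+rod rad below chamber +x); range 0 to 2.4. About 0.43 to 0.5 at the start. The pivot is stiff (friction about 0.16 N m): the rod keeps its angle to the lid until it is turned.
- rod_pivot (a point): Axis of the rod's pivot on the lid, parallel to the hinge, with the lid shut at chamber (-90, 108, 120), which is 210 mm in front of and 20 mm above the hinge axis. The straight round steel rod, 9 mm thick, swings in the upright plane chamber y = 108, beside the chamber.
- rod_bar (a point): The point to grip: middle of the free part of the crossbar, a 10 mm round steel bar square to the rod, parallel to chamber y, joined to the rod 120 mm from the pivot and sticking out 92 mm from it to the left, with a 15 mm ball at its end; this point is 62 mm out from the rod's centre line. It can be pinched from above, fingers closing along chamber x; the round bar can turn in the grip.
- rod_tip (a point): The rounded end of the rod, 210 mm from the pivot along the rod.
- rail: Fixed level rail beside the chamber, grey foot with an aluminium strip (114 by 30 mm) reaching 35 mm or more each way from the origin on top, along chamber x; origin on the bench at chamber (-65, 108, 0), axes as the chamber's; top face 55 mm up. One hole: 13 mm along x, 14 across, 15 deep, its centre within 20 mm of the origin along x, exactly where is not given. With the tip in it the lid stands 0.64 to 0.72 rad open, lid+rod 1.6 to 1.85.
- reagent: Amber bottle, 60 mm across, 140 mm high; origin under its centre. Leave alone.
- stain_jar: Glass jar, 52 mm across, 75 mm high; origin under its centre. Leave alone.
- petri: Clear round dish, 94 mm across, 30 mm high; origin under its centre. Leave alone.
- slide_box: Grey flat box 100 by 80 by 35 mm; origin under its centre. Leave alone.
- beaker: Glass beaker, 66 mm across, 90 mm high; origin under its centre. Leave alone.
- tube_rack: White divided tray 90 by 160 by 50 mm; origin under its centre. Leave alone.
- pad: Paper pad 210 by 150 by 12 mm; origin under its centre. Leave alone.

How it is judged:
By the outcome, as a careful person would: the job done as asked, in the order asked, and still so for the second after the job is handed in, with the robot touching nothing.
It also fails if it takes over 72 s, if anything falls off the work surface, if the arm or the gripper's body presses on something with over 40 N, if the wrist force passes 120 N, or if a joint passes its speed limit or range.

### The arm

A 6-joint arm with a two-finger parallel gripper is mounted at the origin on the work surface. World frame = base frame: x ahead of the robot, y to its left, z up, the work surface at z = 0. Lengths are in m, angles in rad, forces in N, time in s.
With the tool pointing down it reaches from about 0.275 to 1 m from the base axis. Payload 8.4 kg.
Tool frame: the origin (TCP) lies at the very end of the fingers, on their centre line; the grasp point (between the pads) lies 19 mm behind it (r.grip_point_offset is the distance from the TCP to the grasp point, in m); z points along the fingers, y is the direction in which the jaws open and shut (so a half turn about z gives the same grasp; the last joint's range is limited). The gripper opens to 85 mm and grips with 20 to 120 N. Pads are 22 mm wide; open, the fingers measure 114 mm over their backs; the gripper's body (76 mm by 85 mm) begins 54 mm behind the grasp point. The pads swing forward as they close: fully open they stand 13 mm farther back than shut.
Start: joints at [1.122, 0.353, 1.633, -0, 1.155, -0.002], TCP at [0.27, 0.564, 0.231] pointing down, gripper open.
Joint ranges: [-2.63, 2.63], [-0.92, 2.1], [0.06, 2.66], [-1.3, 4.44], [0, 2.69], [-3.02, 3.02]. Speed limits (rad/s): [2.22, 2.22, 2.79, 3.14, 3.14, 3.14].

### API

Orientations are given as [roll, pitch, yaw] about the fixed x, y, z axes, in that order (R = Rz(yaw) Ry(pitch) Rx(roll)).
In Python, from station import r, optics gives the robot as it stands.
- The arm moves only by the shell command python3 -m jog 'ROWS' [FORCE]. ROWS is a JSON object of lists of equal length, an entry for each row: "claw": the opening, from -1 (shut) to 1 (fully open); "dp": the shift along the tool's x, y, z in mm, a list of three; "twist": the turn, a rotation vector about the tool's x, y, z in rad, a list of three. In form: {"claw": [claw, ...], "dp": [[tx, ty, tz], ...], "twist": [[ax, ay, az], ...]}. A call has 1 to 20 rows; each row shifts and turns the pose as measured when the row begins, along the tool's axes as they then stand; what a row does not reach is not made up. A row lasts 1/10 s, in which the tool goes at most 50 mm and 8.59 degrees, less where a joint would pass 70% of its speed; a pose out of reach is approached as far as the arm can. A call is refused whole if a number of a shift passes 50 or a number of a turn 0.15, either way. A call with a gripper value outside its range is refused whole. The fingers move at their own pace and stop on an object; FORCE is the grip in N (left out, the last holds). Time passes only in rows, so rows that do not move let the fingers close. It gives the time, the measured TCP pose, the force and the opening at its end, in the units of the state.
- r.get_state(): the state, without advancing time (a new reading comes with each control period).
- optics.capture(name): name is "side" or "top" or "wrist"; returns the picture (480x640x3 uint8, red, green, blue); there is no depth.
- optics.camera_model(name): a dict with "intrinsics" (3x3 intrinsics, pixels), "k1" (the pictures are not rectified: a ray, as slopes to the right and down, at radius r is drawn at 1 + k1 r^2 times it, then the intrinsics apply), "extrinsics" (4x4, takes a point from camera to world coordinates). Camera axes: x right, y up, looking along -z (the intrinsics and any distortion apply to the point x, -y, -z); pixel columns grow to the right and rows downward; lengths in m; the calibration is good to about 2 mm. A picture is of the moment at which its call begins: read the wrist's pose just before it. camera_model takes no time and is no camera call; for the wrist camera it gives the pose at the moment of the call.
- r.finish_job(): hands the job in, once; it reports no verdict.
The state is a dict: "time_s": time; "joint_pos": joint angles; "qd": joint speeds; "joint_torque": joint torques, N m; "eef_pos": TCP position; "orientation": TCP orientation; "wrist_force": force on the tool from outside, world axes, zero at the start; "ft_torque": the same for the moment, N m; "opening": finger opening in m.
Only numpy, scipy, OpenCV 4.12 (cv2) and the standard library are available. Lean on these libraries where they do the work, as an engineer would, in place of code of your own. Each camera call takes 0.05 s, during which the arm holds its last target. There are 200 camera calls.

## Working session

There is one attempt and no reset: what is moved stays moved. The work goes in short steps, Python scripts to look and compute and a shell command to move; the robot and the scene stay as the last step left them, time stands still between calls to the robot, and variables do not carry over. Pictures are saved under pics/ and viewed, about 8 in all and at most 12, crops included, and the job is handed in when it is done.

```bash
mkdir -p pics; ls; python3 - <<'E'
from station import r, optics
import cv2,numpy as np
np.set_printoptions(precision=4,suppress=True)
print(r.get_state())
for n in("top","side"):
    im=optics.capture(n); cv2.imwrite(f"pics/{n}0.png",im[:,:,::-1])
    print(n,optics.camera_model(n))
print(optics.camera_model("wrist"))
E
```

```text
pics
{'time_s': 0.0, 'joint_pos': array([ 1.1216,  0.3537,  1.6341,  0.    ,  1.1552, -0.0024]), 'qd': array([-0.0006,  0.0009,  0.0024, -0.0008,  0.0004, -0.0001]), 'joint_torque': array([  0.0022, -60.5253, -34.207 ,   0.0003,   0.0092,   0.0001]), 'eef_pos': array([0.2698, 0.5632, 0.2305]), 'orientation': array([-3.1402, -0.    ,  2.6948]), 'wrist_force': array([0.4457, 0.2448, 0.5518]), 'ft_torque': array([-0.014 ,  0.0472, -0.0198]), 'opening': 0.08543741677195703}
top {'intrinsics': array([[435.6045,   0.    , 322.3724],
       [  0.    , 435.6045, 238.6545],
       [  0.    ,   0.    ,   1.    ]]), 'k1': 0.0075006656577328735, 'extrinsics': array([[ 0.0211,  0.9942, -0.1055,  0.4293],
       [-0.9996,  0.0227,  0.0138,  0.0559],
       [ 0.0161,  0.1052,  0.9943,  1.1145],
       [ 0.    ,  0.    ,  0.    ,  1.    ]])}
side {'intrinsics': array([[523.0047,   0.    , 321.0166],
       [  0.    , 523.0047, 233.7131],
       [  0.    ,   0.    ,   1.    ]]), 'k1': -0.1256342656730987, 'extrinsics': array([[ 0.8775,  0.3035, -0.3714,  0.0166],
       [-0.4791,  0.5163, -0.7099, -0.9467],
       [-0.0237,  0.8008,  0.5984,  0.9085],
       [ 0.    ,  0.    ,  0.    ,  1.    ]])}
{'intrinsics': array([[363.6621,   0.    , 319.4324],
       [  0.    , 363.6621, 236.6177],
       [  0.    ,   0.    ,   1.    ]]), 'k1': -0.059826524407908074, 'extrinsics': array([[ 0.4325, -0.856 , -0.2833,  0.1976],
       [ 0.9017,  0.4103,  0.1367,  0.5988],
       [-0.0008, -0.3146,  0.9492,  0.3733],
       [ 0.    ,  0.    ,  0.    ,  1.    ]])}
```

View pics/top0.png

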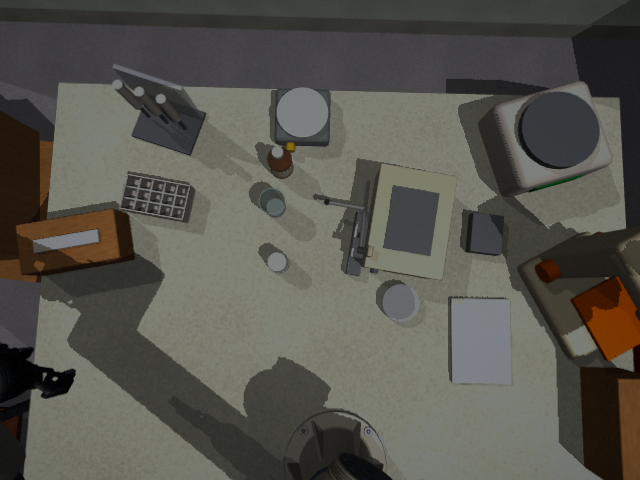

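View pics/side0.png

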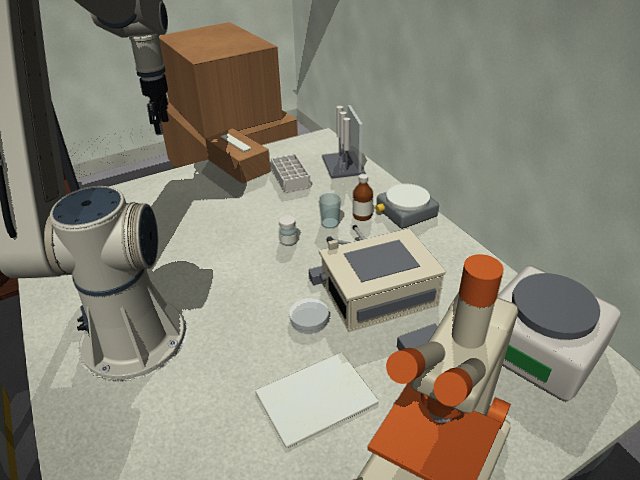

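The top view shows the lid, corners near (380,164), (457,176) and (443,278). The crossbar runs from about (365,208) to its ball at (317,197), and the rail is near (355,245). The stain jar (277,262) and beaker (272,203) stand to the left. Next I measure these.

```bash
cat > h.py <<'E'
import numpy as np,cv2
from station import r,optics
np.set_printoptions(precision=4,suppress=True)
def rays(n,px,M=None):
    M=M or optics.camera_model(n);K=M["intrinsics"];E=M["extrinsics"]
    px=np.atleast_2d(px).astype(float);d=(px-[K[0,2],K[1,2]])/K[0,0];s=d.copy()
    for _ in range(10): s=d/(1+M["k1"]*(s**2).sum(1,keepdims=True))
    v=np.c_[s[:,0],-s[:,1],-np.ones(len(s))]@E[:3,:3].T
    return E[:3,3],v
def onz(n,px,z,M=None):
    o,v=rays(n,px,M);return o+v*((z-o[2])/v[:,2])[:,None]
def proj(n,P,M=None):
    M=M or optics.camera_model(n);K=M["intrinsics"];E=M["extrinsics"]
    c=(np.atleast_2d(P)-E[:3,3])@E[:3,:3];s=np.c_[c[:,0],-c[:,1]]/-c[:,2:]
    s=s*(1+M["k1"]*(s**2).sum(1,keepdims=True));return s*K[0,0]+[K[0,2],K[1,2]]
E
python3 - <<'E'
from h import *
im=cv2.imread("pics/top0.png")
cv2.imwrite("pics/c0.png",cv2.resize(im[150:290,300:470],None,fx=4.6,fy=4,interpolation=cv2.INTER_CUBIC) if 0 else cv2.resize(im[150:290,300:470],None,fx=4,fy=4,interpolation=cv2.INTER_CUBIC))
hsv=cv2.cvtColor(im,cv2.COLOR_BGR2HSV)
print(hsv[175,400],hsv[262,390],hsv[300,340],hsv[220,410])
w=im[150:290,360:470].astype(int)
m=((w[:,:,2]-w[:,:,0]>25)&(w[:,:,2]>120)).astype(np.uint8)
cv2.imwrite("pics/m0.png",cv2.resize(m*255,None,fx=4,fy=4))
n,l,st,c=cv2.connectedComponentsWithStats(m);k=1+st[1:,4].argmax()
cs,_=cv2.findContours((l==k).astype(np.uint8),0,2);h=max(cs,key=cv2.contourArea)
rect=cv2.minAreaRect(h);print(st[k],rect)
b=cv2.boxPoints(rect)+[360,150];print(b)
P=onz("top",b,0.112);print(P,np.linalg.norm(P-np.roll(P,1,0),axis=1),P.mean(0))
E
```

```text
[ 30  45 126] [ 36  32 129] [ 30  25 124] [110  22  70]
[88 25  1  1  1] ((88.0, 25.0), (0.0, 0.0), 0.0)
[[448. 175.]
 [448. 175.]
 [448. 175.]
 [448. 175.]]
[[ 0.6935 -0.2512  0.112 ]
 [ 0.6935 -0.2512  0.112 ]
 [ 0.6935 -0.2512  0.112 ]
 [ 0.6935 -0.2512  0.112 ]] [0. 0. 0. 0.] [ 0.6935 -0.2512  0.112 ]
```

View pics/c0.png

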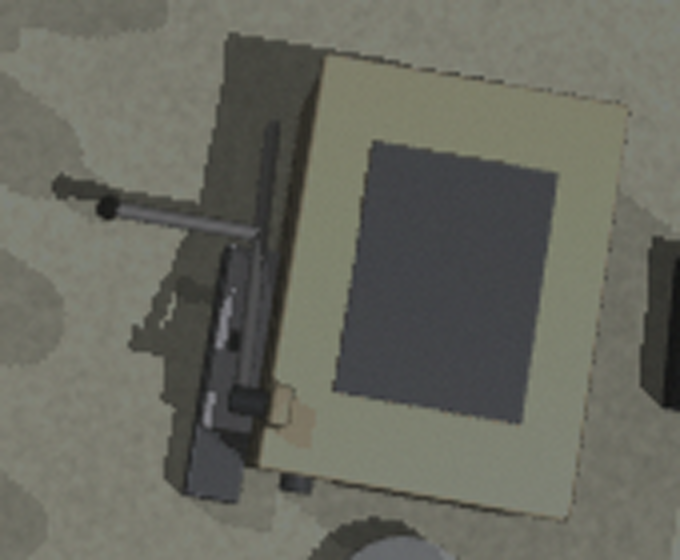

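The crop shows the lid corners at crop px (324,55), (630,105), (567,520) and (258,467). The crossbar's ball is at (108,208) and its root at (258,233). The pivot is near (250,400), and a dark spot on the rail at (233,342) may be the hole.

```bash
python3 - <<'E'
from h import *
f=lambda a:(np.array(a,float)+.5)/4-.5+[300,150]
c=f([(324,55),(630,105),(567,520),(258,467)])
P=onz("top",c,0.112);print(P,np.linalg.norm(P-np.roll(P,1,0),axis=1))
ex=(P[0]+P[1]-P[2]-P[3]);ey=P[0]+P[3]-P[1]-P[2]
yaw=np.arctan2(ex[1],ex[0]);yaw2=np.arctan2(-ey[0],ey[1]);print("yaw",yaw,yaw2)
y=(yaw+yaw2)/2
R=np.array([[np.cos(y),-np.sin(y),0],[np.sin(y),np.cos(y),0],[0,0,1]])
# lid centre in chamber coords: hinge edge presumably at x~120..; try x centre 0 and -5
mid=P.mean(0); O=mid-R@[-0.0,0,.112]
W=lambda q:O+R@(np.array(q)/1000)
def back(px,z):return (onz("top",f(px),z)-O)@R*1000
print("O",O,"y",y)
for a in (.43,.465,.5):
    z=120-120*np.sin(a);print(a,"bar",-90+120*np.cos(a),z,"tipz",120-210*np.sin(a))
print("ball meas",back((108,208),.066),"exp y 200; root",back((258,233),.066),"pivot",back((250,400),.12))
print("rail hole?",back((233,342),.055),"strip",back([(240,240),(205,410),(213,495)],.055))
print("bar world",W([-90+120*np.cos(.465),170,120-120*np.sin(.465)]))
S=lambda q:print(q,proj("top",W(q)),proj("side",W(q)))
for q in([120,92,112],[-125,92,112],[-125,-92,112],[17,200,66]):S(q)
E
```

```text
[[ 0.7176 -0.0918  0.112 ]
 [ 0.6919 -0.2728  0.112 ]
 [ 0.4472 -0.2337  0.112 ]
 [ 0.4737 -0.0554  0.112 ]] [0.2466 0.1829 0.2479 0.1802]
yaw -0.15327976509957722 -0.14431332491067
O [ 0.5826 -0.1634  0.    ] y -0.14879654500512363
0.43 bar 19.075889960986217 69.9755037084947 tipz 32.457131489865745
0.465 bar 17.25858787280646 66.18926382652387 tipz 25.83121169641676
0.5 bar 15.309907426844731 62.46893536749564 tipz 19.320636893117367
ball meas [[ 19.5037 201.4849  66.    ]] exp y 200; root [[ 19.9991 108.6233  66.    ]] pivot [[-87.0747 102.1175 120.    ]]
rail hole? [[-47.3161 112.07    55.    ]] strip [[  15.9124  117.982    55.    ]
 [ -91.4595  122.2202   55.    ]
 [-141.6672  109.0388   55.    ]]
bar world [0.6249 0.0021 0.0662]
[120, 92, 112] [[379.9705 164.4682]] [[406.8296 227.4038]]
[-125, 92, 112] [[363.4618 266.8362]] [[317.4513 249.4518]]
[-125, -92, 112] [[442.3348 280.4456]] [[345.9613 298.1134]]
[17, 200, 66] [[327.0519 202.7234]] [[353.4714 227.7023]]
```

```bash
python3 -m jog '{"claw":[1,1,1,1,1,1,1,1,1,1,1,1,1,1,1,1,1],"dp":[[-33,-21,0],[-33,-21,0],[-33,-21,0],[-33,-21,0],[-33,-21,0],[-33,-21,0],[-33,-21,0],[-33,-21,0],[-33,-21,0],[-33,-21,0],[-33,-21,0],[-33,-21,0],[-33,-21,0],[-33,-21,0],[-33,-21,0],[-33,-21,0],[-33,-21,0]],"twist":[[0,0,0],[0,0,0],[0,0,0],[0,0,0],[0,0,0],[0,0,0],[0,0,0],[0,0,0],[0,0,0],[0,0,0],[0,0,0],[0,0,0],[0,0,0],[0,0,0],[0,0,0],[0,0,0],[0,0,0]]}'; python3 -m jog '{"claw":[1,1,1,1,1,1,1,1,1,1],"dp":[[0,0,0],[0,0,0],[0,0,0],[0,0,0],[0,0,0],[0,0,0],[0,0,0],[0,0,0],[0,0,0],[0,0,0]],"twist":[[0,0,0.14],[0,0,0.14],[0,0,0.14],[0,0,0.14],[0,0,0.14],[0,0,0.14],[0,0,0.14],[0,0,0.14],[0,0,0.14],[0,0,0]]}'; python3 - <<'E'
from h import *
s=r.get_state();print(s["eef_pos"],s["orientation"],s["joint_pos"])
M=optics.camera_model("wrist");im=optics.capture("wrist");cv2.imwrite("pics/w1.png",im[:,:,::-1]);np.save("w1.npy",M,allow_pickle=True);print(M)
E
```

```text
time_s: 1.8
eef_pos: [0.63, -0.0204, 0.2257]
orientation: [-3.136, -0.005, 2.702]
wrist_force: [0.9, 0.7, -0.5]
opening: 0.0854
time_s: 2.8
eef_pos: [0.63, -0.0272, 0.2203]
orientation: [-3.128, 0.007, 1.386]
wrist_force: [-0.2, -0.6, -0.3]
opening: 0.0853
[ 0.63   -0.0272  0.2203] [-3.1276  0.0066  1.3856] [-0.043   0.3794  1.6202 -0.005   1.1569  0.1443]
{'intrinsics': array([[363.6621,   0.    , 319.4324],
       [  0.    , 363.6621, 236.6177],
       [  0.    ,   0.    ,   1.    ]]), 'k1': -0.059826524407908074, 'extrinsics': array([[ 0.9827,  0.1705,  0.072 ,  0.6475],
       [-0.1845,  0.9318,  0.3125,  0.0533],
       [-0.0138, -0.3204,  0.9472,  0.3624],
       [ 0.    ,  0.    ,  0.    ,  1.    ]])}
```

View pics/w1.png

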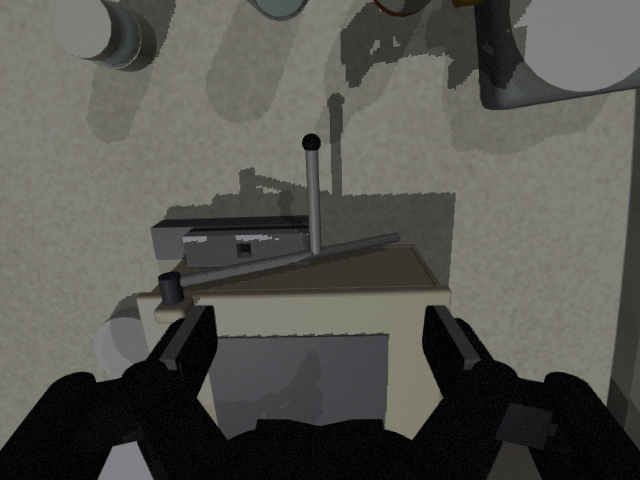

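The wrist view shows the crossbar with its ball at (312,142) and root at (316,252). The rod tip is at (398,238) and the pivot knob at (171,287). The rail's hole is clearly visible at (244,249), and the surroundings are clear of the bar.

```bash
cat >> h.py <<'E'
Y=-0.149;RC=np.array([[np.cos(Y),-np.sin(Y),0],[np.sin(Y),np.cos(Y),0],[0,0,1]])
OC=np.array([0.5826,-0.1634,0])+RC@[.003,0,0]
def toC(P):return (np.asarray(P)-OC)@RC*1000
def toW(q):return OC+RC@(np.asarray(q,float)/1000)
def ony(n,px,yc,M=None):
    o,v=rays(n,px,M);o=toC(o);v=v@RC;return o+v*((yc-o[1])/v[:,1])[:,None]
def bar(th,al,L=120):
    c,s=np.cos(th),np.sin(th);return np.array([120-210*c+20*s+L*np.cos(al),170,100+210*s+20*c-L*np.sin(al)])
E
python3 - <<'E'
from h import *
M=np.load("w1.npy",allow_pickle=True).item()
f=lambda p:np.array(p,float)
print("root,tip",ony("w",[(316,252),(398,238),(171,275)],108,M))
print("ball",ony("w",(312,142),200,M))
print("hole on 55",toC(onz("w",(244,249),.055,M)),"strip corners",toC(onz("w",[(184,236),(308,235),(187,265)],.055,M)))
print("lid corners",toC(onz("w",[(447,290),(140,295)],.112,M)))
I=cv2.imread("pics/w1.png",0)[225:275,215:275]
_,m=cv2.threshold(I,0,255,cv2.THRESH_BINARY_INV+cv2.THRESH_OTSU)
print(I[12:36:2,18:44:2])
s=r.get_state()
for a in(.43,.465,.5):
    w=toW(bar(0,a));print(a,bar(0,a),w,proj("w",toW(bar(0,a)+[0,30,0]),M))
rt=optics.camera_model("top")
for n,p,z in(("beaker",(272,195),.09),("jar",(277,260),.075)):print(n,toC(onz("top",p,z)))
E
```

```text
root,tip [[ 17.5094 108.      61.2502]
 [ 96.0247 108.      30.2312]
 [-96.9132 108.     103.053 ]]
ball [[ 16.454  200.      17.6315]]
hole on 55 [[-47.9882 110.5173  55.    ]] strip corners [[-101.5087  124.6938   55.    ]
 [  10.7843  122.0377   55.    ]
 [-103.1877   96.2853   55.    ]]
lid corners [[ 118.7503   93.0527  112.    ]
 [-120.8149   95.3792  112.    ]]
[[ 66  73 130 127 128 129 127 129 130 129 130 129 130]
 [ 64  65 131 129  85 120 129 130 129 127 130  74  77]
 [ 63  66  65  63  62  74  76  73  63  61  62  61  64]
 [ 63  60  54  48  44  40  45  47  35  60  63  64  65]
 [ 64  65  31  30  21  14  15  12  13  59  62  64  61]
 [ 60  66  37  33  15  21  12  20  15  61  62  64  64]
 [ 63  64  36  27  18  15  12  14  20  62  65  64  64]
 [ 66  62  37  34  16  16  17  19  11  52  63  64  65]
 [ 69  62  43  31  42  45  45  39  36  52  59  66  66]
 [ 66  67  52  43  45  48  46  45  45  46  59  61  63]
 [ 61  65  55  47  38  49  47  51  49  52  65  67  66]
 [ 66  66  68  67  65  63  68  62  63  64  65  65  67]]
0.43 [ 19.0759 170.      69.9755] [0.6297 0.0014 0.07  ] [[313.1123 146.6916]]
0.465 [ 17.2586 170.      66.1893] [0.6279 0.0017 0.0662] [[310.9777 146.3731]]
0.5 [ 15.3099 170.      62.4689] [0.6259 0.002  0.0625] [[308.7302 146.0757]]
beaker [[  5.1213 332.4159  90.    ]]
jar [[-144.8602  294.1963   75.    ]]
```

```bash
cat >> h.py <<'E'
from scipy.spatial.transform import Rotation as Ro
def go(w,yaw=1.422):
    s=r.get_state();R=Ro.from_euler("xyz",s["orientation"]);T=Ro.from_euler("xyz",[np.pi,0,yaw])
    g=np.array(s["eef_pos"])-[0,0,-r.grip_point_offset]
    print("t",s["time_s"],"grasp pt chamber",toC(g),"F",s["wrist_force"],"open",s["opening"])
    print("  dp mm",R.inv().apply(np.array(w)-s["eef_pos"])*1000,"twist",(R.inv()*T).as_rotvec())
def tcp(q):return toW(q)-[0,0,.019]
E
python3 -c "
from h import *
go(tcp([17.3,170,66]))"
```

```text
t 2.85 grasp pt chamber [ 23.5909 141.78   239.0219] F [0.047  0.0511 0.0569] open 0.08537059436398799
  dp mm [ 29.1461  -4.7335 173.2181] twist [-0.0142  0.0063 -0.0316]
```

```bash
python3 -m jog '{"claw":[1,1,1,1,1],"dp":[[15,-2,20],[14,-2,30],[0,0,30],[0,0,30],[0,0,10]],"twist":[[-0.014,0.006,-0.032],[0,0,0],[0,0,0],[0,0,0],[0,0,0]]}' 60; python3 -c "
from h import *
go(tcp([17.3,170,66]))"
```

```text
time_s: 3.35
eef_pos: [0.6325, 0.0029, 0.0989]
orientation: [3.136, -0.0, 1.447]
wrist_force: [-0.6, 0.7, 0.1]
opening: 0.0854
t 3.35 grasp pt chamber [ 21.6745 171.8423 117.6134] F [-0.5638  0.727   0.1012] open 0.08543416182348719
  dp mm [-1.7524 -4.7132 51.8868] twist [ 0.0057 -0.0004  0.0247]
```

```bash
python3 -m jog '{"claw":[1,1,1,1],"dp":[[-1.5,-4,20],[0,0,20],[0,0,10],[0,0,0]],"twist":[[0.006,0,0.025],[0,0,0],[0,0,0],[0,0,0]]}' 60; python3 - <<'E'
from h import *
go(tcp([17.3,170,66]))
M=optics.camera_model("wrist");im=optics.capture("wrist");cv2.imwrite("pics/w2.png",im[:,:,::-1])
E
```

```text
time_s: 3.75
eef_pos: [0.6289, 0.0017, 0.0476]
orientation: [-3.141, -0.0, 1.431]
wrist_force: [0.1, 0.5, 1.4]
opening: 0.0855
t 3.75 grasp pt chamber [ 18.2774 170.1361  66.3358] F [0.1068 0.5254 1.4296] open 0.08552424442991578
  dp mm [-0.1269 -0.978   0.6368] twist [-0.0011 -0.0003  0.0094]
```

View pics/w2.png

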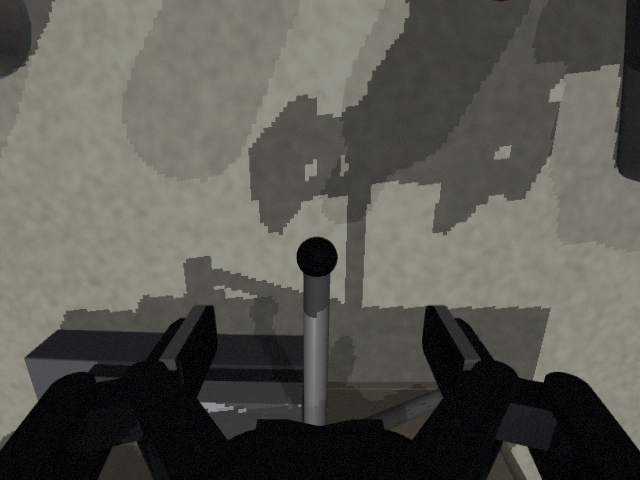

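The bar is centred between the open fingers at column 317 and the ball is at (317,257). I close the gripper.

```bash
python3 -m jog '{"claw":[-1,-1,-1,-1,-1,-1,-1,-1],"dp":[[0,0,0],[0,0,0],[0,0,0],[0,0,0],[0,0,0],[0,0,0],[0,0,0],[0,0,0]],"twist":[[0,0,0.009],[0,0,0],[0,0,0],[0,0,0],[0,0,0],[0,0,0],[0,0,0],[0,0,0]]}' 60; python3 - <<'E'
from h import *
go(tcp([17.3,170,66]))
for th,ph in((0,.465),(.1,.47),(.2,.5),(.3,.5),(.4,.55),(.5,.6),(.6,.65),(.7,.65),(.8,.7),(.85,.75),(.85,.9)):
    al=th+ph;print(th,ph,bar(th,al)[[0,2]],"tip",bar(th,al,210)[[0,2]])
E
```

```text
time_s: 4.6
eef_pos: [0.6271, 0.0024, 0.0521]
orientation: [-3.138, -0.001, 1.423]
wrist_force: [-0.9, -0.4, -1.7]
opening: 0.008
t 4.6 grasp pt chamber [ 16.4238 170.5332  70.8218] F [-0.9389 -0.3744 -1.7212] open 0.00795400815095799
  dp mm [-0.5384  0.8963  5.1178] twist [-0.004  -0.0009  0.0007]
0 0.465 [17.2586 66.1893] tip [97.7025 25.8312]
0.1 0.47 [14.0739 76.1093] tip [89.845  27.5424]
0.2 0.5 [ 9.9405 84.0158] tip [78.7763 26.0362]
0.3 0.5 [ 8.8945 95.0832] tip [71.5982 30.5212]
0.4 0.55 [  4.1675 102.5892] tip [56.519  29.3818]
0.5 0.6 [ -0.2723 111.2861] tip [40.5514 31.0775]
0.6 0.65 [ -4.1889 121.2035] tip [24.1901 35.7949]
0.7 0.65 [ -1.4517 133.4958] tip [18.2589 45.6807]
0.8 0.7 [ -3.4728 144.8795] tip [ 2.8935 55.105 ]
0.85 0.75 [ -7.0748 151.0197] tip [-9.7028 61.0581]
0.85 0.9 [-24.9604 152.8902] tip [-41.0025  64.3315]
```

```bash
python3 - <<'E'
from h import *
p=.45
for i in range(19):
    a=bar(.05*i,.05*i+p);b=bar(.05*i+.05,.05*i+.05+p);d=b-a
    print(round(.05*i+.05,2),b[[0,2]],"dy,dz tool",d[0].round(1),(-d[2]).round(1))
E
```

```text
0.05 [16.5719 72.9396] dy,dz tool -1.5 -5.1
0.1 [15.3487 78.1426] dy,dz tool -1.2 -5.2
0.15 [14.3871 83.4003] dy,dz tool -1.0 -5.3
0.2 [13.6895 88.6995] dy,dz tool -0.7 -5.3
0.25 [13.2575 94.027 ] dy,dz tool -0.4 -5.3
0.3 [13.0924 99.3693] dy,dz tool -0.2 -5.3
0.35 [ 13.1945 104.7133] dy,dz tool 0.1 -5.3
0.4 [ 13.5635 110.0454] dy,dz tool 0.4 -5.3
0.45 [ 14.1986 115.3525] dy,dz tool 0.6 -5.3
0.5 [ 15.0981 120.6212] dy,dz tool 0.9 -5.3
0.55 [ 16.2599 125.8383] dy,dz tool 1.2 -5.2
0.6 [ 17.6809 130.9908] dy,dz tool 1.4 -5.2
0.65 [ 19.3577 136.0659] dy,dz tool 1.7 -5.1
0.7 [ 21.286  141.0509] dy,dz tool 1.9 -5.0
0.75 [ 23.461  145.9332] dy,dz tool 2.2 -4.9
0.8 [ 25.8774 150.7008] dy,dz tool 2.4 -4.8
0.85 [ 28.529  155.3416] dy,dz tool 2.7 -4.6
0.9 [ 31.4092 159.844 ] dy,dz tool 2.9 -4.5
0.95 [ 34.5109 164.197 ] dy,dz tool 3.1 -4.4
```

```bash
python3 -m jog '{"claw":[-1,-1,-1,-1,-1,-1],"dp":[[0,-1.5,-5],[0,-1.2,-5],[0,-1,-5],[0,-0.7,-5],[0,-0.4,-5],[0,-0.2,-5]],"twist":[[0,0,0],[0,0,0],[0,0,0],[0,0,0],[0,0,0],[0,0,0]]}' 80; python3 - <<'E'
from h import *
go(tcp([13.1,170,99.4]))
for n in("wrist","side"):cv2.imwrite(f"pics/{n}3.png",optics.capture(n)[:,:,::-1])
a=cv2.imread("pics/wrist3.png");b=cv2.imread("pics/side3.png")[160:320,270:450]
cv2.imwrite("pics/both3.png",np.hstack([cv2.resize(a,(480,360)),cv2.resize(b,(320,284),interpolation=2).copy() if 0 else cv2.copyMakeBorder(cv2.resize(b,(320,284)),0,76,0,0,0)]))
E
```

```text
time_s: 5.2
eef_pos: [0.635, 0.0012, 0.0851]
orientation: [3.119, -0.002, 1.423]
wrist_force: [4.8, -0.4, -6.1]
opening: 0.0069
t 5.2 grasp pt chamber [ 24.3378 170.5782 103.7716] F [ 4.7751 -0.3762 -6.1372] open 0.006906609184993262
  dp mm [ -0.5753 -11.3404   4.4171] twist [ 0.0224 -0.0024  0.001 ]
```

View pics/both3.png

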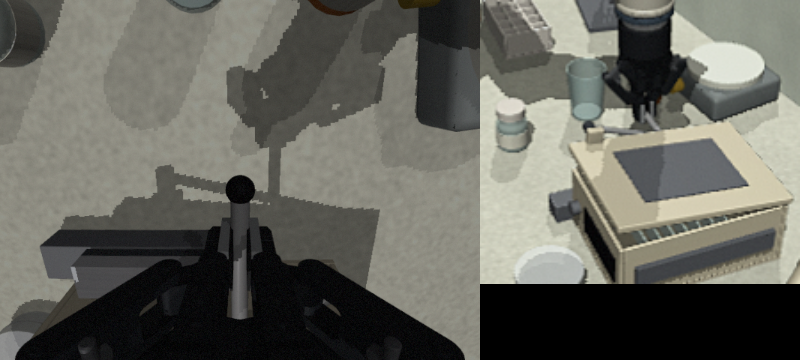

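The bar is held and the lid is partly up. The load pushed the grip 11 mm toward +x, so the rod turned toward the lid. I correct towards −x.

```bash
cat >> h.py <<'E'
from scipy.optimize import fsolve
def lr(dz=-2.0):
    s=r.get_state();q=toC(np.array(s["eef_pos"])+[0,0,.019])
    f=lambda v:(bar(v[0],v[0]+v[1])-[q[0],170,q[2]+dz])[[0,2]]
    v,_,ok,_=fsolve(f,[.4,.6],full_output=1);print("  lid,rod",v,"sum",v.sum(),"tip",bar(v[0],v.sum(),210)[[0,2]],"ok",ok);return v
E
python3 -c "
from h import *
lr(-4);lr(0)"
python3 -m jog '{"claw":[-1,-1,-1,-1],"dp":[[0,-5,0],[0,-5,0],[0,-5,0],[0,-5,0]],"twist":[[0.02,0,0],[0,0,0],[0,0,0],[0,0,0]]}' 100; python3 -c "
from h import *
go(tcp([13.1,170,99.4]));lr(-4);lr(0)"
```

```text
lid,rod [0.1395 0.2756] sum 0.41505561563719195 tip [106.9907  64.3255] ok 1
  lid,rod [0.184  0.2778] sum 0.4618863747258385 tip [105.2015  64.5097] ok 1
time_s: 5.7
eef_pos: [0.6355, 0.0013, 0.0902]
orientation: [3.097, -0.005, 1.424]
wrist_force: [19.2, -4.6, -8.3]
opening: 0.0065
t 5.7 grasp pt chamber [ 24.8284 170.7053 108.947 ] F [19.2443 -4.5686 -8.3368] open 0.006481901180317775
  dp mm [ -0.7272 -12.1552   9.3133] twist [ 0.0444 -0.0047  0.0018]
  lid,rod [0.1868 0.2744] sum 0.4612344456017472 tip [105.4237  65.1922] ok 1
  lid,rod [0.2358 0.2807] sum 0.5165801308971055 tip [103.0846  64.7952] ok 1
```

```bash
python3 -m jog '{"claw":[-1,-1,-1,-1],"dp":[[0,-9,2],[0,-9,2],[0,-9,2],[0,-9,2]],"twist":[[0.04,0,0],[0.03,0,0],[0.02,0,0],[0.02,0,0]]}' 100; python3 -c "
from h import *
go(tcp([13.1,170,99.4]));lr(-4);lr(0)"
```

```text
time_s: 6.1
eef_pos: [0.6324, 0.0019, 0.09]
orientation: [3.141, -0.008, 1.425]
wrist_force: [26.5, -6.0, -10.6]
opening: 0.0065
t 6.1 grasp pt chamber [ 21.6949 170.8449 108.7493] F [ 26.4975  -6.0357 -10.6139] open 0.006531888269394021
  dp mm [-0.894  -8.6002  9.6402] twist [ 0.0002 -0.0081  0.0031]
  lid,rod [0.2469 0.3321] sum 0.5790203259115688 tip [97.0249 55.8009] ok 1
  lid,rod [0.2923 0.3368] sum 0.6291154188060764 tip [94.4643 56.0906] ok 1
```

```bash
python3 -m jog '{"claw":[-1,-1,-1,-1,-1],"dp":[[0,-10,3],[0,-10,3],[0,-10,3],[0,-10,3],[0,-10,3]],"twist":[[0.01,0,0],[0.01,0,0],[0.01,0,0],[0.01,0,0],[0.01,0,0]]}' 100; python3 -c "
from h import *
go(tcp([13.1,170,99.4]));lr(-4);lr(0)"
```

```text
time_s: 6.6
eef_pos: [0.6301, 0.0024, 0.0861]
orientation: [3.096, -0.013, 1.427]
wrist_force: [30.7, -7.6, -13.3]
opening: 0.0065
t 6.6 grasp pt chamber [ 19.3464 170.9783 104.7895] F [ 30.6671  -7.6254 -13.2832] open 0.006488084056843348
  dp mm [-1.0209 -6.5051  5.384 ] twist [ 0.0459 -0.0129  0.0044]
  lid,rod [0.2418 0.3669] sum 0.608694874880929 tip [93.182  49.6278] ok 1
  lid,rod [0.2833 0.3687] sum 0.6519861255738078 tip [90.8857 50.4805] ok 1
```

The force is higher than the lid's weight explains. The likely cause is the tight grip resisting the bar's turning, so I lighten the grip.

```bash
python3 -m jog '{"claw":[-1,-1,-1,-1,-1],"dp":[[0,-8,1],[0,-8,1],[0,-8,1],[0,-8,1],[0,-8,1]],"twist":[[0.03,0,0],[0.01,0,0],[0.01,0,0],[0.01,0,0],[0.01,0,0]]}' 30; python3 -c "
from h import *
go(tcp([13.1,170,99.4]));lr(-4);lr(0)
s=r.get_state();print(s['ft_torque'])"
```

```text
time_s: 7.1
eef_pos: [0.6317, 0.0022, 0.0895]
orientation: [3.083, -0.017, 1.428]
wrist_force: [27.5, -7.1, -14.3]
opening: 0.0062
t 7.1 grasp pt chamber [ 20.9807 171.0294 108.1558] F [ 27.4734  -7.1254 -14.3092] open 0.006244486343816258
  dp mm [-1.1356 -8.3993  8.5635] twist [ 0.0582 -0.0171  0.0053]
  lid,rod [0.2521 0.3433] sum 0.595379485063761 tip [95.4949 53.9817] ok 1
  lid,rod [0.2966 0.3474] sum 0.6439488424428133 tip [92.9565 54.4236] ok 1
[-1.0626 -3.6344 -0.2821]
```

```bash
python3 - <<'E'
from h import *
M=optics.camera_model("wrist");ims={n:optics.capture(n)[:,:,::-1] for n in("wrist","side","top")}
for n in ims:cv2.imwrite(f"pics/{n}4.png",ims[n])
b=cv2.resize(ims["side"][160:320,280:460],(400,356));t=cv2.resize(ims["top"][150:290,300:470],(400,329))
w=cv2.resize(ims["wrist"][200:480,120:520],(400,280))
L=np.vstack([b,w[:240]]);Rr=np.vstack([t,np.zeros((L.shape[0]-329,400,3),np.uint8)])
cv2.imwrite("pics/x4.png",np.hstack([L,Rr]))
E
```

```text
(no output)
```

View pics/x4.png

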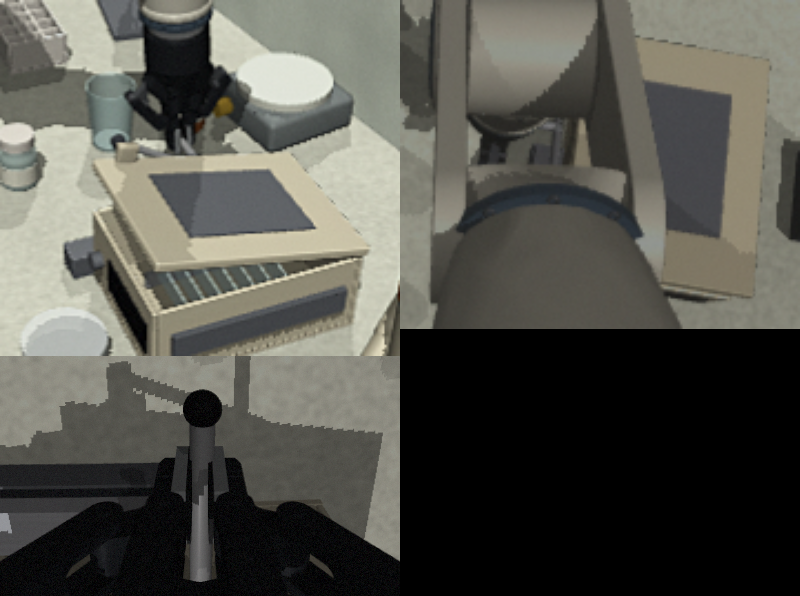

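Side view: the lid is clearly partly open, about 0.28. The bar is still between the pads. The rod is too flat for good leverage, so I swing it down at constant lid angle by going down and toward −x.

```bash
python3 -m jog '{"claw":[-1,-1,-1,-1,-1,-1],"dp":[[0,-12,6],[0,-12,6],[0,-12,6],[0,-12,6],[0,-12,6],[0,-12,6]],"twist":[[0.05,0,0],[0.02,0,0],[0.02,0,0],[0.02,0,0],[0.02,0,0],[0.02,0,0]]}' 40; python3 -c "
from h import *
q=ony('side',[(280+153*.45,160+262*.45)],-92);print('front corner',q,'th',np.arctan2(q[0,2]-100,120-q[0,0])-np.arctan2(12,245))
go(tcp([13.1,170,99.4]));lr(-4);lr(0)"
```

```text
time_s: 7.85
eef_pos: [0.605, 0.0063, 0.0633]
orientation: [-3.136, -0.021, 1.429]
wrist_force: [33.9, -13.6, 19.3]
opening: 0.0064
front corner [[-121.7187  -92.      168.9137]] th 0.22878997919682598
t 7.85 grasp pt chamber [ -6.0688 171.1168  81.9752] F [ 33.8531 -13.5518  19.2848] open 0.006432210163796955
  dp mm [ -0.9015  19.0696 -17.2479] twist [-0.0053 -0.0206  0.007 ]
  lid,rod [0.2681 0.6682] sum 0.9363500454766643 tip [47.277   5.7892] ok 1
  lid,rod [0.2967 0.6624] sum 0.9590976613523398 tip [45.6145  8.5945] ok 1
```

```bash
python3 - <<'E'
from h import *
for th,ph in((.35,.62),(.45,.56),(.55,.55),(.65,.55),(.75,.55),(.85,.55),(.92,.55)):
    al=th+ph;print(th,ph,bar(th,al)[[0,2]],"tip",bar(th,al,210)[[0,2]])
E
python3 -m jog '{"claw":[-1,-1,-1,-1],"dp":[[0,-2,-8],[0,-3,-8],[0,-4,-8],[0,-4,-8]],"twist":[[0,0.02,0],[0,0,0],[0,0,0],[0,0,0]]}' 40; python3 -c "
from h import *
go(tcp([13.1,170,99.4]));lr(-5)"
```

```text
0.35 0.62 [-2.5744 91.8097] tip [48.3026 17.57  ]
0.45 0.56 [  3.4287 107.7319] tip [51.2962 31.517 ]
0.55 0.55 [  5.8551 119.8699] tip [46.6788 39.6613]
0.65 0.55 [  8.4091 131.1661] tip [41.0213 47.2826]
0.75 0.55 [ 12.078  142.1509] tip [36.1529 55.4307]
0.85 0.55 [ 16.8252 152.7146] tip [32.1222 64.0241]
0.92 0.55 [ 20.7649 159.8018] tip [29.8212 70.2586]
time_s: 8.25
eef_pos: [0.6027, 0.0068, 0.097]
orientation: [3.126, -0.044, 1.428]
wrist_force: [19.7, 2.2, -16.0]
opening: 0.0061
t 8.25 grasp pt chamber [ -8.3569 171.3228 115.6614] F [ 19.6963   2.1815 -15.9704] open 0.0060982417971270205
  dp mm [-2.1884 21.1888 16.813 ] twist [ 0.0155 -0.0444  0.0056]
  lid,rod [0.5274 0.6765] sum 1.203968273255689 tip [23.9222 26.9491] ok 1
```

```bash
python3 -m jog '{"claw":[-1,-1,-1,-1],"dp":[[0,2,-4],[0,2,-5],[0,0,-6],[0,-1,-6]],"twist":[[0.01,-0.04,0],[0,0,0],[0,0,0],[0,0,0]]}' 40; python3 -c "
from h import *
go(tcp([9,170,136]));lr(-5)"
```

```text
time_s: 8.65
eef_pos: [0.608, 0.0057, 0.1173]
orientation: [3.132, -0.004, 1.426]
wrist_force: [0.4, 1.7, -4.6]
opening: 0.0064
t 8.65 grasp pt chamber [ -2.9988 170.9976 136.0323] F [ 0.3808  1.6632 -4.624 ] open 0.006410591861597559
  dp mm [-1.0489 11.9908  0.4465] twist [ 0.0098 -0.0038  0.0039]
  lid,rod [0.6842 0.6589] sum 1.3430881168404605 tip [17.3183 43.6555] ok 1
```

```bash
python3 -m jog '{"claw":[-1,-1,-1,-1,-1,-1],"dp":[[0,4,-1],[0,4,-2],[0,3,-4],[0,2,-5],[0,2,-6],[0,1,-6]],"twist":[[0.01,0,0],[0,0,0],[0,0,0],[0,0,0],[0,0,0],[0,0,0]]}' 40; python3 -c "
from h import *
go(tcp([17,170,158]));lr(-5)"
```

```text
time_s: 9.25
eef_pos: [0.6186, 0.0041, 0.14]
orientation: [-3.126, -0.004, 1.426]
wrist_force: [3.7, -0.8, -9.3]
opening: 0.0059
t 9.25 grasp pt chamber [  7.7193 171.0222 158.6989] F [ 3.7135 -0.7915 -9.2783] open 0.005869187227207996
  dp mm [-1.0691  9.2901  0.8516] twist [-0.0154 -0.0037  0.0045]
  lid,rod [0.8731 0.6368] sum 1.5098444030587737 tip [13.2016 64.1661] ok 1
```

```bash
python3 -m jog '{"claw":[-1,-1,-1],"dp":[[0,1,-5],[0,1,-5],[0,0,-3]],"twist":[[-0.015,0,0],[0,0,0],[0,0,0]]}' 40; python3 - <<'E'
from h import *
go(tcp([0,170,166]));lr(-5)
M=optics.camera_model("wrist");np.save("w5.npy",M,allow_pickle=True)
ims={n:optics.capture(n)[:,:,::-1] for n in("wrist","side")}
for n in ims:cv2.imwrite(f"pics/{n}5.png",ims[n])
b=cv2.resize(ims["side"][160:320,280:460],(360,320))
cv2.imwrite("pics/x5.png",np.hstack([cv2.resize(ims["wrist"],(440,330)),cv2.copyMakeBorder(b,0,10,0,0,0)]))
E
```

```text
time_s: 9.55
eef_pos: [0.6214, 0.0031, 0.1535]
orientation: [3.139, -0.003, 1.426]
wrist_force: [-1.8, -2.6, -3.4]
opening: 0.0063
t 9.55 grasp pt chamber [ 10.7054 170.3955 172.227 ] F [-1.8314 -2.5715 -3.4148] open 0.0062782125963135385
  dp mm [ -0.3714 -10.7206   6.5035] twist [ 0.0021 -0.003   0.0039]
  lid,rod [0.9943 0.6733] sum 1.6676200055614896 tip [ 2.0049 77.9486] ok 1
```

View pics/x5.png

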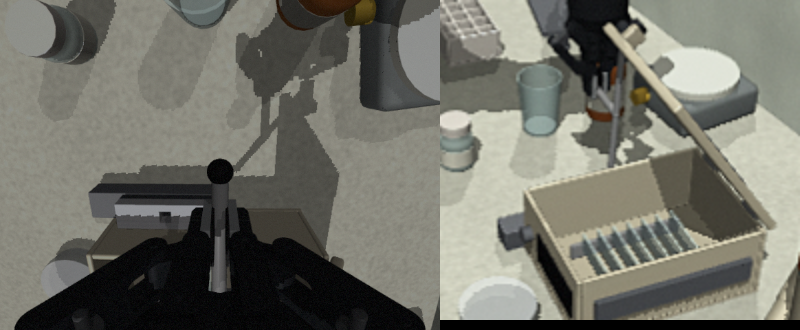

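The wrist view shows the hole at about (240,314) in full-size pixels. The side view shows the lid about 1 rad open and the rod hanging nearly upright with its tip near side px (366,241). The rod is clear of the rail.

```bash
python3 - <<'E'
from h import *
M=np.load("w5.npy",allow_pickle=True).item()
I=cv2.imread("pics/wrist5.png",0);c=I[300:330,225:260];ys,xs=np.where(c<35)
n,l,st,ce=cv2.connectedComponentsWithStats((c<35).astype(np.uint8));print([(s,e) for s,e in zip(st[1:],ce[1:]+[225,300]) if s[4]>10])
print(toC(onz("w",[(240,314),(232,314),(249,314)],.055,M)))
print("strip ends",toC(onz("w",[(169,300),(303,297)],.055,M)))
print("tip, pivot from side",ony("side",[(366,241.5),(366,175)],108))
w=toW(bar(.99,1.66));print(proj("w",toW(bar(.99,1.66)+[0,30,0]),M))
for th,al in((1.0,1.67),(.95,1.75),(.9,1.8),(.85,1.83),(.8,1.82),(.76,1.8),(.7,1.78)):print(th,al,bar(th,al)[[0,2]],"tip",bar(th,al,210)[[0,2]])
# solutions for tip x=-48 by z
for z in (75,65,58,55,50,45,40):
    for x in(-45,-48,-51):
        f=lambda v:(bar(v[0],v[1],210)-[x,170,z])[[0,2]]
        v=fsolve(f,[.7,1.7]);print(z,x,v,bar(*v)[[0,2]])
E
```

```text
[(array([ 9,  9, 14,  6, 69], dtype=int32), array([240.7826, 311.0145]))]
[[-48.3901 110.6493  55.    ]
 [-54.4701 110.5941  55.    ]
 [-41.5631 110.7066  55.    ]]
strip ends [[-101.261   121.9609   55.    ]
 [  -0.6333  125.2459   55.    ]]
tip, pivot from side [[  9.692  108.      85.5188]
 [  3.8428 108.     284.1029]]
[[318.9475 258.9514]]
1.0 1.67 [ 11.481 168.105] tip [ 2.5673 78.5474]
0.95 1.75 [ -7.2747 164.3726] tip [-23.3168  75.8139]
0.9 1.8 [-22.1358 160.0691] tip [-42.584   72.4228]
0.85 1.83 [-34.3282 154.9772] tip [-57.3961  67.9837]
0.8 1.82 [-41.5572 148.2858] tip [-63.7541  61.066 ]
0.76 1.8 [-45.7014 142.3085] tip [-66.1496  54.6622]
0.7 1.78 [-52.6542 133.199 ] tip [-71.3455  45.1613]
75 -45 [0.9126 1.8228] [-22.5562 162.1566]
75 -48 [0.9077 1.8333] [-24.6472 161.9175]
75 -51 [0.9026 1.8437] [-26.7463 161.6704]
65 -45 [0.8494 1.7689] [-27.289  153.2401]
65 -48 [0.8455 1.7802] [-29.288  153.0333]
65 -51 [0.8415 1.7915] [-31.2975 152.8169]
58 -45 [0.8051 1.7328] [-30.4804 146.8211]
58 -48 [0.8019 1.7448] [-32.4205 146.6413]
58 -51 [0.7985 1.7566] [-34.3726 146.4507]
55 -45 [0.7861 1.7178] [-31.813  144.0287]
55 -48 [0.7832 1.73  ] [-33.7295 143.8614]
55 -51 [0.7801 1.7421] [-35.6584 143.6828]
50 -45 [0.7546 1.6935] [-33.9832 139.3232]
50 -48 [0.7522 1.7061] [-35.8624 139.1778]
50 -51 [0.7495 1.7185] [-37.7548 139.02  ]
45 -45 [0.7232 1.67  ] [-36.0863 134.5575]
45 -48 [0.7212 1.6829] [-37.9311 134.435 ]
45 -51 [0.719  1.6957] [-39.7896 134.2991]
40 -45 [0.6919 1.6473] [-38.1185 129.7365]
40 -48 [0.6904 1.6606] [-39.9318 129.6376]
40 -51 [0.6886 1.6737] [-41.7592 129.5243]
```

```bash
python3 -m jog '{"claw":[-1,-1,-1,-1,-1,-1],"dp":[[0,-7,0],[0,-7,0],[0,-7,1],[0,-7,1],[0,-5,0],[0,0,0]],"twist":[[0,0,0],[0,0,0],[0,0,0],[0,0,0],[0,0,0],[0,0,0]]}' 40; python3 -c "
from h import *
go(tcp([-24.6,170,167]));lr(-5)"
```

```text
time_s: 10.25
eef_pos: [0.5852, 0.0086, 0.1508]
orientation: [3.139, -0.004, 1.425]
wrist_force: [1.6, -1.5, -6.4]
opening: 0.0061
t 10.25 grasp pt chamber [-25.9216 170.5003 169.5344] F [ 1.5825 -1.4817 -6.4408] open 0.0061096040733835165
  dp mm [-0.5155  1.3135  2.8354] twist [ 0.0023 -0.004   0.0027]
  lid,rod [0.9233 0.9452] sum 1.8684943299786405 tip [-52.3204  78.7931] ok 1
```

```bash
python3 -m jog '{"claw":[-1,-1,-1,-1],"dp":[[0,-1.3,3],[0,-1.3,3],[0,-1.3,3],[0,-1.3,3]],"twist":[[0,0,0],[0,0,0],[0,0,0],[0,0,0]]}' 40; python3 - <<'E'
from h import *
go(tcp([-31.5,170,155]));lr(-5)
M=optics.camera_model("wrist");np.save("w6.npy",M,allow_pickle=True)
ims={n:optics.capture(n)[:,:,::-1] for n in("wrist","side")}
for n in ims:cv2.imwrite(f"pics/{n}6.png",ims[n])
b=cv2.resize(ims["side"][160:280,290:410],(400,400),interpolation=cv2.INTER_CUBIC)
cv2.imwrite("pics/x6.png",np.hstack([cv2.resize(ims["wrist"][230:430,130:330],(400,400),interpolation=cv2.INTER_CUBIC),b]))
E
```

```text
time_s: 10.65
eef_pos: [0.5806, 0.0093, 0.1386]
orientation: [3.138, -0.004, 1.425]
wrist_force: [2.0, -1.0, -3.3]
opening: 0.0064
t 10.65 grasp pt chamber [-30.66   170.508  157.2623] F [ 2.0062 -1.0144 -3.2981] open 0.006395620899595476
  dp mm [-0.5155 -0.8511  2.5571] twist [ 0.0037 -0.0039  0.0028]
  lid,rod [0.8408 0.9443] sum 1.7850454056730247 tip [-49.7953  64.62  ] ok 1
```

View pics/x6.png

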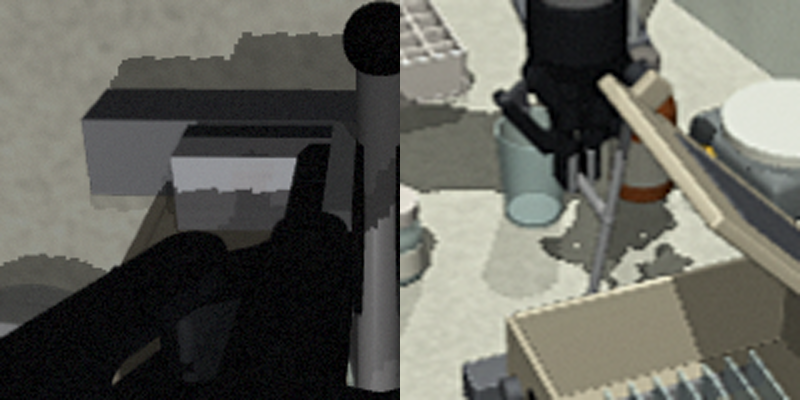

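The side view shows the rod from about (352,224) at the crossbar joint to (348,248), where the chamber wall hides it. I check the line against the model.

```bash
python3 - <<'E'
from h import *
q=ony("side",[(356.6,205),(352.4,224.5),(347.9,247.6)],108);print(q)
d=q[2]-q[0];print("alpha",np.arctan2(-d[2],d[0]))
v=lr(-5)
# where model says rod passes at same z
for z in q[:,2]:
    p=bar(v[0],v.sum(),0);L=(p[2]-z)/np.sin(v.sum());print(bar(v[0],v.sum(),L)[[0,2]])
o=toW([-126,90,100]);print(proj("side",[toW([-120,90,100]),toW([120,90,100]),toW([-48,108,60])]))
E
```

```text
[[-18.7749 108.     205.2588]
 [-29.0926 108.     149.8557]
 [-40.6146 108.      80.326 ]]
alpha 1.7438590960693774
  lid,rod [0.8376 0.9474] sum 1.7850463458006067 tip [-50.3278  64.2265] ok 1
[-19.6406 205.2588]
[-31.6958 149.8557]
[-46.8247  80.326 ]
[[320.9247 252.9706]
 [407.8883 231.3117]
 [345.1846 254.467 ]]
```

```bash
python3 -m jog '{"claw":[-1,-1,-1,-1],"dp":[[0,-1,2],[0,-1,2],[0,-1,2],[0,-0.5,1]],"twist":[[0,0,0],[0,0,0],[0,0,0],[0,0,0]]}' 40; python3 -c "
from h import *
go(tcp([-35.7,170,148.7]));lr(-5)"
```

```text
time_s: 11.15
eef_pos: [0.5767, 0.0099, 0.1311]
orientation: [3.138, -0.004, 1.425]
wrist_force: [0.8, -1.8, -3.4]
opening: 0.0061
t 11.15 grasp pt chamber [-34.5374 170.5236 149.7933] F [ 0.8242 -1.8216 -3.3502] open 0.006068148147113752
  dp mm [-0.5256 -1.1688  1.3874] twist [ 0.0033 -0.0039  0.0028]
  lid,rod [0.79   0.9562] sum 1.7461820057657298 tip [-50.2413  56.474 ] ok 1
```

```bash
for k in 1 2; do python3 -m jog '{"claw":[-1,-1],"dp":[[0,-0.6,1.5],[0,-0.6,1.5]],"twist":[[0,0,0],[0,0,0]]}' 40; python3 -c "
from h import *
go(tcp([-35.7,170,148.7]));lr(-5)"; done
```

```text
time_s: 11.35
eef_pos: [0.5755, 0.0101, 0.1281]
orientation: [3.138, -0.004, 1.425]
wrist_force: [0.4, -2.0, -2.6]
opening: 0.0064
t 11.35 grasp pt chamber [-35.8133 170.5356 146.7715] F [ 0.3633 -2.0405 -2.5917] open 0.006389276355254816
  dp mm [-0.5295  0.1173 -1.6302] twist [ 0.0034 -0.0039  0.0028]
  lid,rod [0.7701 0.9596] sum 1.7297127582564022 tip [-50.0557  53.2056] ok 1
time_s: 11.55
eef_pos: [0.574, 0.0103, 0.1249]
orientation: [3.138, -0.004, 1.425]
wrist_force: [-0.8, -2.1, -1.0]
opening: 0.0063
t 11.55 grasp pt chamber [-37.322  170.5234 143.6369] F [-0.8291 -2.0617 -1.0261] open 0.006339826866190686
  dp mm [-0.5099  1.6352 -4.7601] twist [ 0.0031 -0.0039  0.0028]
  lid,rod [0.7494 0.9653] sum 1.7146969988541303 tip [-50.2284  49.8671] ok 1
```

```bash
for k in 1 2; do python3 -m jog '{"claw":[-1,-1],"dp":[[0,-0.5,1.2],[0,-0.5,1.2]],"twist":[[0,0,0],[0,0,0]]}' 40 | grep force; python3 -c "
from h import *
go(tcp([-35.7,170,148.7]));lr(-5)"; done
```

```text
wrist_force: [-1.4, -0.8, -2.4]
t 11.75 grasp pt chamber [-38.5367 170.5344 141.0256] F [-1.3697 -0.814  -2.4334] open 0.006171234577251728
  dp mm [-0.5141  2.8563 -7.3683] twist [ 0.0029 -0.0039  0.0028]
  lid,rod [0.7324 0.9701] sum 1.702483683389834 tip [-50.3543  47.1048] ok 1
wrist_force: [-0.5, -1.8, -1.4]
t 11.95 grasp pt chamber [-39.7065 170.54   138.4378] F [-0.4933 -1.8309 -1.3955] open 0.006504256559926001
  dp mm [-0.5136  4.0323 -9.9532] twist [ 0.0028 -0.0039  0.0028]
  lid,rod [0.7157 0.975 ] sum 1.690661321659055 tip [-50.4685  44.3836] ok 1
```

```bash
for k in 1 2 3; do python3 -m jog '{"claw":[-1,-1],"dp":[[0,-0.5,1],[0,-0.5,1]],"twist":[[0,0,0],[0,0,0]]}' 40 | grep force; python3 -c "
from h import *
go(tcp([-35.7,170,148.7]));lr(-5)"; done
```

```text
wrist_force: [-2.7, -2.1, 8.9]
t 12.15 grasp pt chamber [-40.4445 170.5426 136.7161] F [-2.6917 -2.1297  8.897 ] open 0.006581793221664674
  dp mm [ -0.5116   4.7834 -11.6695] twist [ 0.0035 -0.0039  0.0028]
  lid,rod [0.7046 0.9782] sum 1.6827824006191636 tip [-50.5022  42.5798] ok 1
wrist_force: [-3.8, -3.0, 11.2]
t 12.35 grasp pt chamber [-40.3861 170.5444 136.6271] F [-3.7882 -2.9667 11.1762] open 0.0063303587417688515
  dp mm [ -0.5121   4.7526 -11.7477] twist [ 0.0058 -0.004   0.0029]
  lid,rod [0.7041 0.9775] sum 1.6816548279958146 tip [-50.343   42.4795] ok 1
wrist_force: [-2.6, -2.4, 8.4]
t 12.55 grasp pt chamber [-40.3643 170.5438 136.6616] F [-2.6079 -2.4257  8.4141] open 0.0065556791864858
  dp mm [ -0.5101   4.7587 -11.702 ] twist [ 0.0082 -0.0041  0.0029]
  lid,rod [0.7043 0.9774] sum 1.681757846466304 tip [-50.3304  42.5151] ok 1
```

Firm contact at a modelled tip height of about 42 mm, lid ≈ 0.70, suggests the bottom of the hole (40 mm) rather than the rail top (55 mm). I check with a light sideways probe and a picture.

```bash
P='from h import *
go(tcp([-35.7,170,148.7]));lr(-5)'
python3 -m jog '{"claw":[-1,-1,-1],"dp":[[0,2,0],[0,2,0],[0,2,0]],"twist":[[0,0,0],[0,0,0],[0,0,0]]}' 40 | grep force; python3 -c "$P"
python3 -m jog '{"claw":[-1,-1,-1,-1],"dp":[[0,-2,0],[0,-2,0],[0,-2,0],[0,-2,0]],"twist":[[0,0,0],[0,0,0],[0,0,0],[0,0,0]]}' 40 | grep force; python3 -c "$P"; python3 - <<'E'
from h import *
ims={n:optics.capture(n)[:,:,::-1] for n in("wrist","side")}
for n in ims:cv2.imwrite(f"pics/{n}7.png",ims[n])
b=cv2.resize(ims["side"][160:320,280:440],(400,400),interpolation=cv2.INTER_CUBIC)
cv2.imwrite("pics/x7.png",np.hstack([cv2.resize(ims["wrist"][230:430,130:330],(400,400),interpolation=cv2.INTER_CUBIC),b]))
E
```

```text
wrist_force: [-9.1, 0.3, 8.1]
t 12.85 grasp pt chamber [-40.0533 170.5023 136.8403] F [-9.0603  0.3247  8.1246] open 0.006121077901700288
  dp mm [ -0.4697   4.3162 -11.575 ] twist [-0.0031 -0.0038  0.0024]
  lid,rod [0.7057 0.9752] sum 1.6808023746803313 tip [-49.9339  42.6843] ok 1
wrist_force: [8.5, -2.7, -10.6]
t 13.25 grasp pt chamber [-42.4894 170.6001 137.3577] F [  8.5001  -2.692  -10.5956] open 0.00586484625921906
  dp mm [ -0.5737   6.894  -10.9787] twist [ 0.0097 -0.0044  0.003 ]
  lid,rod [0.707 0.996] sum 1.702954173550931 tip [-54.349   43.4425] ok 1
```

View pics/x7.png

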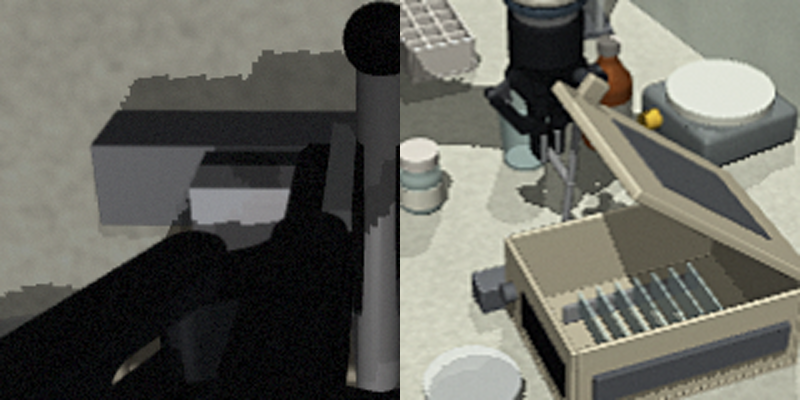

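The view shows the rod entering the rail behind the box wall, with the lid's front right lower corner at side px ≈ (375,240). The probe was blocked both ways. I work out the lid angle from that corner.

```bash
python3 - <<'E'
from h import *
q=ony("side",[(375.5,240.5),(373,237)],-92);print(q,np.arctan2(q[:,2]-100,120-q[:,0]),np.hypot(q[:,2]-100,120-q[:,0]))
for th in(.62,.66,.7,.74,.78):
    c,s=np.cos(th),np.sin(th);print(th,proj("side",[toW([120-248*c,-92,100+248*s]),toW([120-248*c+12*s,-92,100+248*s+12*c])]).round(1).tolist())
E
```

```text
[[-63.2193 -92.     252.2165]
 [-69.2874 -92.     262.9579]] [0.6932 0.7108] [238.1998 249.7699]
0.62 [[367.1, 245.7], [370.4, 241.2]]
0.66 [[369.9, 242.0], [373.3, 237.5]]
0.7 [[372.8, 238.3], [376.4, 233.8]]
0.74 [[375.8, 234.7], [379.6, 230.3]]
0.78 [[379.0, 231.1], [383.0, 226.8]]
```

The image gives a lid angle of about 0.70. On the rail top it would be 0.78, so the tip is seated. I centre it, press lightly once more, then open.

```bash
P='from h import *
go(tcp([-41,170,136.6]));lr(-5)'
python3 -m jog '{"claw":[-1,-1,-1,-1,-1],"dp":[[0,1,1],[0,0.5,1],[0,0,1],[0,0,1],[0,0,0.5]],"twist":[[0.01,0,0],[0,0,0],[0,0,0],[0,0,0],[0,0,0]]}' 30 | grep force; python3 -c "$P"
python3 -m jog '{"claw":[-1,-0.8,-0.7,-0.6,-0.5,-0.5],"dp":[[0,0,0],[0,0,0],[0,0,0],[0,0,0],[0,0,0],[0,0,0]],"twist":[[0,0,0],[0,0,0],[0,0,0],[0,0,0],[0,0,0],[0,0,0]]}' 20; python3 -c "$P"
python3 - <<'E'
from h import *
cv2.imwrite("pics/side8.png",optics.capture("side")[:,:,::-1])
a=cv2.imread("pics/side7.png",0)[180:320,370:450].astype(int);b=cv2.imread("pics/side8.png",0)[180:320,370:450].astype(int)
print("changed px >40 in lid region",(abs(a-b)>40).sum())
E
```

```text
wrist_force: [-1.1, -1.9, 2.8]
t 13.85 grasp pt chamber [-42.5163 170.548  136.6776] F [-1.1162 -1.8679  2.8253] open 0.006495085672736576
  dp mm [-0.5541  1.5163  0.3688] twist [-0.0043 -0.0044  0.0027]
  lid,rod [0.7029 0.9951] sum 1.697966479941663 tip [-53.9308  42.7044] ok 1
time_s: 14.45
eef_pos: [0.569, 0.0116, 0.1179]
orientation: [-3.137, -0.005, 1.427]
wrist_force: [0.6, 0.6, 0.5]
opening: 0.0214
t 14.45 grasp pt chamber [-42.4573 171.0729 136.5712] F [0.579  0.6285 0.4825] open 0.021436912960651745
  dp mm [-1.0811  1.4533  0.2598] twist [-0.0044 -0.0046  0.0046]
  lid,rod [0.7023 0.9944] sum 1.6967177473326829 tip [-53.7603  42.5838] ok 1
changed px >40 in lid region 17
```

The fingers are off the bar and the lid has not moved. I retreat.

```bash
python3 -m jog '{"claw":[0,0.3,0.3,0.3,0.3,0.3,0.3,0.3,0.3,0.3,0.3],"dp":[[0,1,0],[0,0,0],[0,0,0],[0,0,-10],[0,0,-25],[0,0,-30],[0,0,-30],[0,0,-30],[10,0,-30],[10,0,-10],[0,0,0]],"twist":[[0,0,0],[0,0,0],[0,0,0],[0,0,0],[0,0,0],[0,0,0],[0,0,0],[0,0,0],[0,0,0],[0,0,0],[0,0,0]]}'; python3 - <<'E'
from h import *
M=optics.camera_model("wrist");np.save("w9.npy",M,allow_pickle=True)
ims={n:optics.capture(n)[:,:,::-1] for n in("wrist","side")}
for n in ims:cv2.imwrite(f"pics/{n}9.png",ims[n])
b=cv2.resize(ims["side"][160:320,280:440],(360,360),interpolation=cv2.INTER_CUBIC)
cv2.imwrite("pics/x9.png",np.hstack([cv2.copyMakeBorder(cv2.resize(ims["wrist"],(440,330)),0,30,0,0,0),b]))
E
```

```text
time_s: 15.6
eef_pos: [0.5729, 0.0309, 0.2931]
orientation: [-3.137, -0.005, 1.426]
wrist_force: [-0.1, 1.1, -0.7]
opening: 0.0557
```

View pics/x9.png

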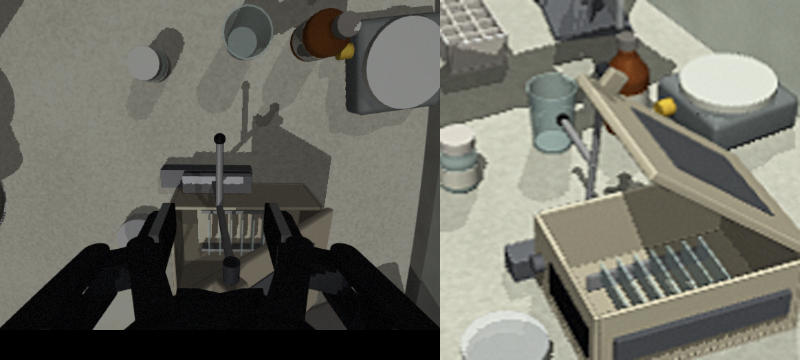

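The lid stands open on the rod alone. The rod meets the rail at the hole, the gripper is clear and the labware is in place. I do one stability check, then hand in.

```bash
python3 -m jog '{"claw":[0.3,0.3,0.3,0.3,0.3,0.3],"dp":[[10,0,-5],[10,0,-5],[0,0,0],[0,0,0],[0,0,0],[0,0,0]],"twist":[[0,0,0],[0,0,0],[0,0,0],[0,0,0],[0,0,0],[0,0,0]]}'; python3 - <<'E'
from h import *
b=optics.capture("side")[:,:,::-1];a=cv2.imread("pics/side9.png")
print("lid change",(abs(cv2.cvtColor(a,6).astype(int)-cv2.cvtColor(np.ascontiguousarray(b),6))[195:320,345:450]>40).sum())
print(r.get_state()["wrist_force"]);print(r.finish_job())
E
```

```text
time_s: 16.3
eef_pos: [0.5729, 0.0511, 0.2966]
orientation: [-3.126, -0.002, 1.426]
wrist_force: [0.4, -0.4, 0.3]
opening: 0.0556
lid change 39
[0.1768 0.3046 0.2357]
the job is handed in; nothing more can be done
None
```

The lid is propped open by the rod alone, with its tip in the rail hole. I let go, backed the gripper away and handed the job in at about 16 s.

**How it went:** I pinched the crossbar, raised the lid to about 1.0 rad, swung the rod over the rail, and lowered the tip at the hole seen in the wrist camera (chamber x ≈ −48). Firm contact came at about 9–11 N. I let the grip off slowly and the lid stayed where it was.

**Checks that agree the tip is seated:**
- **Tip depth:** contact came at a modelled tip height of about 42 mm; the hole floor is at 40 mm and the rail top at 55 mm.
- **Sideways probe:** the tip stopped within a few mm in both directions, under about 9–14 N.
- **Lid angle:** about 0.70 rad by the arm's position and 0.66–0.71 from the side picture; resting on the rail top it would be about 0.78. Lid plus rod was about 1.70.
- **After release:** wrist force was near zero, and the last pictures show the lid up and the labware I could see in place.

**What went less well or disagreed:**
- **Early lift:** the load pushed the grip about 11 mm and the rod folded toward the lid. The correction took up to about 41 N at the wrist. While I swung the rod back down, its tip probably touched the bench.
- **Near the rail end:** during the lift the rod tip passed within a few mm of the end of the rail. I could not see whether it touched.
- **Tip position:** the camera-based tip position along the rail differed from the arm's by about 5 mm before insertion.
- **Final picture comparison:** 39 pixels changed in the lid area between the last two side pictures. The arm moved between them, so I read this as arm or shadow, but I did not look closer.

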